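# Index the copper absorber under the detector and open the shutter

## Task

Pushing its upright tabs, step the absorber wheel of the counting stand round until the copper disc (the one with the red tab) has clicked into place under the detector; either way round will do. Then push the yellow shutter rod fully in to expose the source, but never open the shutter while any other place is under the detector. Only push, and gently: do not pinch, lift or shift the stand or its parts, and leave the things round it where they are.

Things in the scene. Friction and masses are not known exactly. Their poses are not given: they have to be found in the camera images.
- stand: Grey stand, 6 kg, loose; base plate 198 x 170 mm, its top 28 mm above bench. Origin on the wheel's axis at bench level; z up; +x to the detector column (front face 98 mm from the axis). From the column an arm, 46 mm wide, 168 to 190 mm up, reaches over the wheel to x = 14 mm with the detector tube (end 100 mm, cap top 214 mm up). Shutter rod on the -y side. Wheel 112 mm dia, top 64 mm up.
- wheel (a joint): Wheel turn, rad, endless, about stand z, + = anticlockwise from above. 0 (or any full turn) = copper disc under the detector. A spring plunger clicks it into a place every 60 deg (1.047 rad): it takes about 2.5 N at a tab to leave a place; past half way it snaps on to the next, short of that it springs back. Carries six alike upright tabs, one every 60 deg, each outside its own disc.
- red_tab (a point): Middle of the red tab, 77 mm from the wheel's axis and 74.5 mm above bench. Each tab is a plate 22 mm along the radius (66 to 88 mm from the axis), 6 mm thick along the rim, from 58 to 91 mm above bench. Going anticlockwise from red: blue, black, green, white, grey, 60 deg apart. The gap between neighbouring tabs is free down to their feet at 60 mm.
- copper_disc (a point): Centre of the top of the copper disc, 24 mm dia, 36 mm from the wheel's axis, just inside the red tab. x and y axes turn with the wheel.
- beam (a point): Point on the detector's axis at the height of the wheel's top, fixed to the stand 36 mm from the wheel's axis towards the column. The copper disc belongs exactly here.
- shutter (a joint): Shutter rod, m: 0 = out, source covered; 0.027 = fully in against its stop, source exposed. It moves along the stand's +y (towards the wheel's axis), resists with about 2.5 N and stays where it is left.
- shutter_knob (a point): Middle of the flat outer face of the yellow rod knob (26 mm dia, 14 mm thick), 38 mm above bench; 135 mm from the wheel's axis on the stand's -y side when out, 108 mm when in. Its axis is the stand's y; the face looks to -y. The two nearest tabs stand 44 mm to either side of the rod's line, their ends 76 mm from the axis line.
- lead_pig: Bystander: grey lead pot with lid knob, 57 mm dia, 93 mm high, standing right of the stand; origin under its centre.
- check_source: Bystander: red disc source case, 52 mm dia, 15 mm high, to the right in front of the stand; origin under its centre.
- survey_meter: Bystander: orange and black hand meter, 150 x 66 x 62 mm, to the right of the lead pot; origin under its centre.

How it is judged:
By the outcome, as a careful person would: the job done as asked, in the order asked, and still so for the second after the job is handed in, with the robot touching nothing.
It also fails if it takes over 72 s, if anything falls off the work surface, if the arm or the gripper's body presses on something with over 40 N, if the wrist force passes 120 N, or if a joint passes its speed limit or range.

## Robot

A 7-joint arm with a two-finger parallel gripper is mounted at the origin on the work surface; the furniture and walls round the work are solid. World frame = base frame: x ahead of the robot, y to its left, z up, the work surface at z = 0. Lengths are in m, angles in degrees, forces in N, time in s.
With the tool pointing down it reaches from about 0.425 to 0.875 m from the base axis. Payload 4.7 kg.
Tool frame: the origin (TCP) lies midway between the tips of the shut fingers; the grasp point (between the pads) lies 19 mm behind it; z points along the fingers, y is the direction in which the jaws open and shut (so a half turn about z gives the same grasp; the last joint's range is limited). The gripper opens to 87 mm and grips with 3 to 60 N. Pads are 19 mm wide; open, the fingers measure 117 mm over their backs; the gripper's body (75 mm by 190 mm) begins 51 mm behind the grasp point.
Start: joints at [-76.255, 18.392, -4.016, 83.108, 1.295, 78.541, -3.26], TCP at [0.146, 0.634, 0.223] pointing down, gripper open.
Joint ranges: [-163.93, 163.93], [-17.29, 119.83], [-79.2, 71.16], [3.27, 140.29], [-89.18, 269.18], [5.43, 117.66], [-154.24, 154.24]. Speed limits (degrees/s): [147.25, 147.25, 180, 180, 180, 180, 180].

## Interface

Orientations are given as [roll, pitch, yaw] about the fixed x, y, z axes, in that order (R = Rz(yaw) Ry(pitch) Rx(roll)).
In Python, from cell import env gives the robot as it stands. The module is installed in compiled form; this text tells all that it offers.
- The arm moves only by the tool servo_tool, never from a script. Its argument "plan" is a list of rows, each a list of 3 entries, a list of its own where there are three numbers: the opening, from 0 (shut) to 1 (fully open), then the shift along the tool's x, y, z in cm, then the turn, a rotation vector about the tool's x, y, z in degrees. A call has 1 to 20 rows; each row shifts and turns the pose as measured when the row begins, along the tool's axes as they then stand; what a row does not reach is not made up. A row lasts 1/12 s, in which the tool goes at most 41.7 mm and 7.16 degrees, less where a joint would pass 70% of its speed; a pose out of reach is approached as far as the arm can. A call is refused whole if a number of a shift passes 4.17 or a number of a turn 7.16, either way. A call with a gripper value outside its range is refused whole. The fingers move at their own pace and stop on an object; "force" is the grip in N (left out, the last holds). Time passes only in rows, so rows that do not move let the fingers close. It gives the time, the measured TCP pose, the force and the opening at its end, in the units of the state.
- env.get_obs(): the state, without advancing time (a new reading comes with each control period).
- env.read_camera(name): name is "scene" or "side" or "wrist"; returns a dict with "image" (480x640x3 uint8, blue, green, red), "fx", "fy", "cx", "cy" (pixels), "k1" (the pictures are not rectified: a ray, as slopes to the right and down, at radius r is drawn at 1 + k1 r^2 times it, then the intrinsics apply), "rvec" (rotation vector, rad) and "tvec" (3), from world to camera coordinates, as OpenCV has them; the wrist camera has in their place "T_tool_cam" (4x4, takes a point from camera to tool coordinates, whose origin is the TCP and whose axes are the flange's). Camera axes: x right, y down, z forward; pixel columns grow to the right and rows downward; lengths in m; the calibration is good to about 2 mm. A picture is of the moment at which its call begins: read the wrist's pose just before it. There is no depth.
- env.sign_off(): hands the job in, once; it reports no verdict.
The state is a dict: "time_s": time; "qpos": joint angles; "joint_velocities": joint speeds; "effort": joint torques, N m; "tool_pos": TCP position; "tool_rot": TCP orientation; "force": force on the tool from outside, world axes, zero at the start; "wrist_torque": the same for the moment, N m; "grip_width": finger opening in m.
Only numpy, scipy, OpenCV 4.12 (cv2) and the standard library are available. Lean on these libraries where they do the work, as an engineer would, in place of code of your own. Each camera call takes 0.05 s, during which the arm holds its last target. There are 200 camera calls.

## Working session

There is one attempt and no reset: what is moved stays moved. The work goes in short steps, Python scripts to look and compute and a tool call to move; the robot and the scene stay as the last step left them, time stands still between calls to the robot, and variables do not carry over. Pictures are saved under pics/ and viewed, about 8 in all and at most 12, crops included, and the job is handed in when it is done.

Besides the shell and the picture viewer there is one more tool, called after "Emit:" in YAML: its name, and indented under it one key for each argument. servo_tool: Moves the arm, as the interface text tells. Its arguments: {"type":"object","properties":{"plan":{"type":"array"},"force":{"type":"number"}},"required":["plan"]}

```bash
mkdir -p pics; cat > h.py <<'E'
import numpy as np, cv2
from cell import env
def snap(n,f):
    c=env.read_camera(n); cv2.imwrite('pics/'+f+'.png',c['image']); np.save('pics/'+f+'.npy',{k:v for k,v in c.items()},allow_pickle=True); return c
def load(f): return np.load('pics/'+f+'.npy',allow_pickle=True).item()
def ray(c,u,v):
    x=(u-c['cx'])/c['fx'];y=(v-c['cy'])/c['fy'];r=np.hypot(x,y);s=r
    for _ in range(20): s=r/(1+c['k1']*s*s)
    k=s/r if r else 1
    R=cv2.Rodrigues(np.array(c['rvec'],float))[0]
    return -R.T@np.ravel(c['tvec']), R.T@np.array([x*k,y*k,1])
def onz(c,u,v,z):
    o,d=ray(c,u,v); return o+d*(z-o[2])/d[2]
def proj(c,P):
    R=cv2.Rodrigues(np.array(c['rvec'],float))[0]; p=R@np.array(P)+np.ravel(c['tvec'])
    x,y=p[:2]/p[2];k=1+c['k1']*(x*x+y*y); return np.array([c['fx']*x*k+c['cx'],c['fy']*y*k+c['cy']])
E
python3 - <<'E'
from h import *
o=env.get_obs(); print(o)
for n in ['scene','side']:
    c=snap(n,n+'0'); R=cv2.Rodrigues(np.array(c['rvec'],float))[0]; print(n,-R.T@np.ravel(c['tvec']),R[2],c['fx'])
E
```

```text
{'time_s': 0.0, 'qpos': array([-76.25490887,  18.43587832,  -4.01546941,  83.17676262,
         1.29704979,  78.54033148,  -3.26197034]), 'joint_velocities': array([ 0.02674249,  0.04159684, -0.02856511, -0.04960329,  0.03273824,
        0.00235668,  0.14052988]), 'effort': array([-5.38827971e-04, -4.91289425e+01, -4.04417356e-01, -3.12528098e+01,
       -6.39041117e-02,  4.39449248e-02,  1.57322074e-04]), 'tool_pos': array([0.14546111, 0.63293548, 0.22148127]), 'tool_rot': array([-1.79892387e+02,  7.90794227e-03,  1.67063087e+02]), 'force': array([ 0.95386439, -0.16454389, -0.83122555]), 'wrist_torque': array([ 0.00576588, -0.02836469, -0.00847225]), 'grip_width': 0.08702372857786092}
scene [-0.12466685 -0.49291623  0.75495364] [ 0.56202333  0.53434729 -0.63134994] 511.65348902673367
side [0.38721918 0.99507962 0.50764901] [ 0.09931987 -0.90786379 -0.40733144] 575.359710493267
```

View pics/scene0.png

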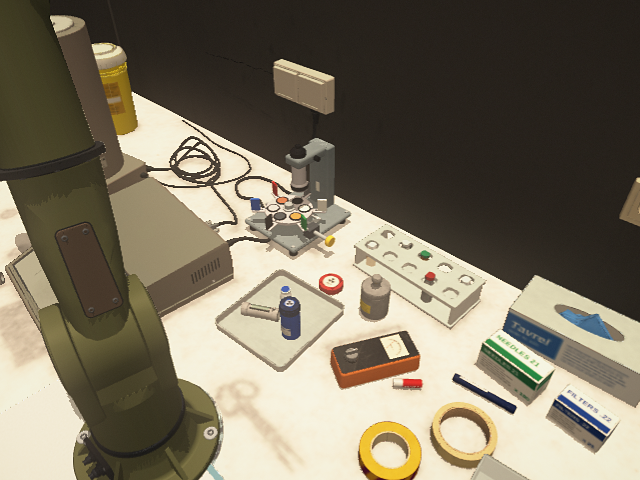

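View pics/side0.png

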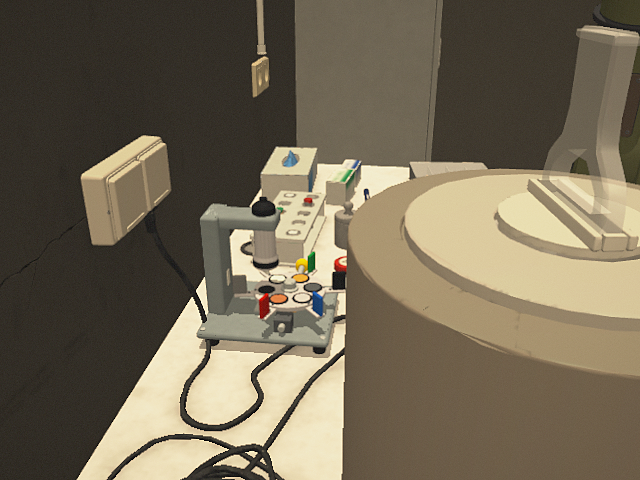

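The scene view shows the stand at about (298,215): red tab (275,188), blue (256,203), yellow knob (330,240) and column (325,170). The side view shows red (264,306), blue (318,304), green (311,262) and black (339,281).

```bash
python3 - <<'E'
from h import *
a=load('scene0')['image'][130:270,235:365];b=load('side0')['image'][190:360,190:360]
cv2.imwrite('pics/z0.png',np.hstack([cv2.resize(a,(390,420),interpolation=2),cv2.resize(b,(408,420),interpolation=2)]))
def blob(c,lo,hi,box):
    h=cv2.cvtColor(c['image'],cv2.COLOR_BGR2HSV);m=cv2.inRange(h,lo,hi);k=np.zeros_like(m);x0,y0,x1,y1=box;k[y0:y1,x0:x1]=m[y0:y1,x0:x1]
    n,l,s,ce=cv2.connectedComponentsWithStats(k); return [(s[i].tolist(),ce[i].round(1).tolist()) for i in range(1,n) if s[i][4]>8]
def tri(p,q):
    (o1,d1),(o2,d2)=ray(S,*p),ray(D,*q); t=np.linalg.lstsq(np.c_[d1,-d2],o2-o1,rcond=None)[0]; a=o1+d1*t[0];b=o2+d2*t[1]; return ((a+b)/2).round(4),np.linalg.norm(a-b).round(4)
S=load('scene0');D=load('side0')
B1=(235,130,350,260);B2=(190,190,350,350)
for n,lo,hi in [('red',(0,170,60),(7,255,255)),('red2',(172,150,60),(180,255,255)),('blue',(105,120,60),(125,255,255)),('green',(45,120,30),(80,255,255)),('yel',(22,150,100),(32,255,255))]:
    x,y=blob(S,lo,hi,B1),blob(D,lo,hi,B2); print(n,x,y)
    if x and y:
        f=lambda r:max(r,key=lambda t:t[0][4])[1]; print(tri(f(x),f(y)))
E
```

```text
red [([272, 181, 5, 5, 13], [273.9, 183.2])] [([304, 198, 8, 5, 30], [307.9, 199.7]), ([335, 257, 12, 15, 94], [339.3, 265.5]), ([259, 293, 10, 26, 183], [263.8, 305.2])]
(array([0.5545, 0.3015, 0.0812]), np.float64(0.007))
red2 [] []
blue [([251, 198, 9, 2, 13], [255.2, 198.7])] [([312, 291, 11, 25, 191], [317.3, 303.0])]
(array([0.4801, 0.2856, 0.0809]), np.float64(0.0081))
green [([301, 215, 5, 5, 12], [303.0, 216.9])] [([278, 208, 5, 4, 10], [280.5, 208.8]), ([308, 252, 7, 20, 121], [311.0, 261.6])]
(array([0.5062, 0.1556, 0.0803]), np.float64(0.0067))
yel [([326, 235, 8, 7, 30], [328.8, 237.8])] [([296, 258, 12, 14, 93], [302.0, 263.4])]
(array([0.5284, 0.096 , 0.0434]), np.float64(0.0009))
```

View pics/z0.png

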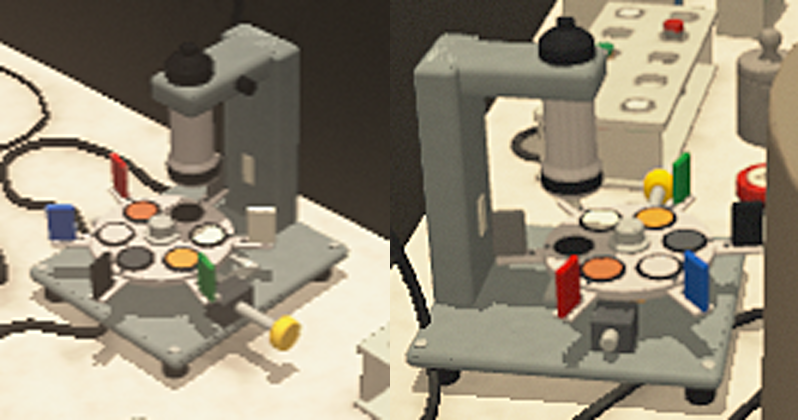

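```bash
python3 - <<'E'
from h import *
S=load('scene0');D=load('side0')
s=lambda x,y:(235+x/3,130+y/3); d=lambda x,y:(190+(x-390)/2.4,190+y/2.47)
def tri(p,q):
    (o1,d1),(o2,d2)=ray(S,*p),ray(D,*q); t=np.linalg.lstsq(np.c_[d1,-d2],o2-o1,rcond=None)[0]; a=o1+d1*t[0];b=o2+d2*t[1]; return ((a+b)/2).round(4),np.linalg.norm(a-b).round(4)
for n,p in [('left',(33,268)),('front',(172,360)),('right',(347,250))]: print(n,onz(S,*s(*p),.028).round(4))
for n,p in [('sL',(410,358)),('sR',(722,372))]: print(n,onz(D,*d(*p),.028).round(4))
for n,p,q in [('hub',(161,228),(629,228)),('cap',(190,48),(567,22)),('tubeend',(193,172),(572,182)),('red',(120,176),(568,287)),('blue',(61,222),(697,281)),('green',(207,277),(682,178)),('black',(102,273),(747,224)),('white',(262,224),(510,232)),('knob',(287,333),(658,185)),('cudisc',(141,211),(603,268)),('yeldisc',(183,259),(655,217)),('darkdisc',(187,212),(573,246))]: print(n,*tri(s(*p),d(*q)))
E
```

```text
left [0.4615 0.2997 0.028 ]
front [0.4573 0.139  0.028 ]
right [0.6478 0.1332 0.028 ]
sL [0.6494 0.3139 0.028 ]
sR [0.4584 0.3047 0.028 ]
hub [0.5279 0.2193 0.0717] 0.0022
cap [0.5646 0.22   0.2102] 0.0014
tubeend [0.5647 0.2209 0.1035] 0.0002
red [0.5534 0.2939 0.0724] 0.0003
blue [0.4772 0.2791 0.0735] 0.0011
green [0.5039 0.1476 0.0735] 0.0007
black [0.4537 0.207  0.0742] 0.0017
white [0.6139 0.1917 0.0461] 0.0064
knob [0.5294 0.0907 0.0372] 0.0003
cudisc [0.5394 0.2553 0.0637] 0.0001
yeldisc [0.517  0.1862 0.0634] 0.0005
darkdisc [0.5641 0.2289 0.0625] 0.0001
```

Axis is at about (0.528, 0.221), stand yaw about 0° and the red tab at about 71°, so red needs to go clockwise. I'll push the black tab on the robot's side, well clear of the detector. First I raise, shut and straighten the gripper.

Emit:
servo_tool:
  plan:
    - [0, [0, 0, -4], [0, 0, -6.5]]
    - [0, [0, 0, -4], [0, 0, -6.5]]
    - [0, [0, 0, -4], [0, 0, 0]]
    - [0, [-2.1, -3.3, 0], [0, 0, 0]]
    - [0, [-2.1, -3.3, 0], [0, 0, 0]]
    - [0, [-2.1, -3.3, 0], [0, 0, 0]]
    - [0, [-2.1, -3.3, 0], [0, 0, 0]]
    - [0, [-2.1, -3.3, 0], [0, 0, 0]]
    - [0, [-2.1, -3.3, 0], [0, 0, 0]]
    - [0, [-2.1, -3.3, 0], [0, 0, 0]]
    - [0, [-2.1, -3.3, 0], [0, 0, 0]]
    - [0, [-2.1, -3.3, 0], [0, 0, 0]]
    - [0, [0, 0, 0], [0, 0, 0]]
  force: 20

```text
time_s: 1.18
tool_pos: [0.3441, 0.3262, 0.3404]
tool_rot: [-179.3, -0.4, -178.8]
force: [0.5, -0.6, 0.5]
grip_width: 0.0082
```

Emit:
servo_tool:
  plan:
    - [0, [-1.9, -3.1, 0], [0, 0, 1.2]]
    - [0, [-1.9, -3.1, 0], [0, 0, 0]]
    - [0, [-1.9, -3.1, 0], [0, 0, 0]]
    - [0, [-1.9, -3.1, 0], [0, 0, 0]]
    - [0, [-1.9, -3.1, 1], [0, 0, 0]]
    - [0, [0, 0, 2], [0, 0, 0]]
    - [0, [0, 0, 0], [0, 0, 0]]
    - [0, [0, 0, 0], [0, 0, 0]]

```text
time_s: 1.85
tool_pos: [0.4406, 0.1643, 0.3094]
tool_rot: [-179.3, -0.4, 179.5]
force: [-0.1, -0.1, 0.4]
grip_width: 0.0003
```

```bash
cat >> h.py <<'E'
from scipy.spatial.transform import Rotation as Ro
def wsnap(f):
    o=env.get_obs(); c=env.read_camera('wrist'); T=np.eye(4); T[:3,:3]=Ro.from_euler('xyz',o['tool_rot'],degrees=True).as_matrix(); T[:3,3]=o['tool_pos']
    W=np.linalg.inv(T@np.array(c['T_tool_cam'])); c['rvec']=cv2.Rodrigues(W[:3,:3])[0]; c['tvec']=W[:3,3]
    cv2.imwrite('pics/'+f+'.png',c['image']); np.save('pics/'+f+'.npy',c,allow_pickle=True); print(o['tool_pos'],o['tool_rot'],o['force']); return c
E
python3 - <<'E'
from h import *
c=wsnap('w1')
for P in [(.5535,.294,.074),(.477,.279,.074),(.504,.1476,.074),(.4537,.207,.074),(.5294,.0907,.038)]: print(proj(c,P).round())
E
```

```text
[0.44057911 0.16434091 0.30941703] [-179.33670608   -0.37928863  179.51806618] [-0.05051276 -0.08111038  0.36409474]
[441. 314.]
[431. 242.]
[297. 269.]
[358. 219.]
[247. 281.]
```

View pics/w1.png

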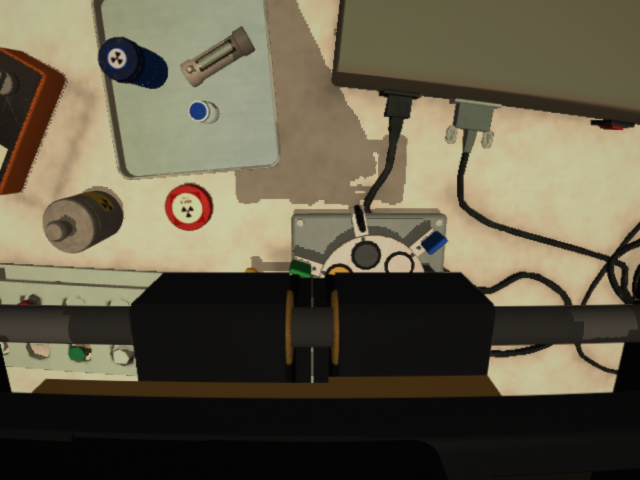

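The wrist view agrees with the projected tab positions: black (360,220), blue (433,242), green (300,269). The stand edges are square to the world, so the wheel is off any place by about 11°. I'll go down beside the black tab, between black and green.

Emit:
servo_tool:
  plan:
    - [0, [-1.2, 0.7, 0], [0, 0, 0.5]]
    - [0, [0, 0, 3.5], [0, 0, 0]]
    - [0, [0, 0, 3.5], [0, 0, 0]]
    - [0, [0, 0, 3.5], [0, 0, 0]]
    - [0, [0, 0, 3.5], [0, 0, 0]]
    - [0, [0, 0, 3.5], [0, 0, 0]]
    - [0, [0, 0, 0], [0, 0, 0]]

```text
time_s: 2.48
tool_pos: [0.4529, 0.1845, 0.1367]
tool_rot: [-179.9, 0.3, -179.9]
force: [-1.5, 0.6, -0.6]
grip_width: 0.0006
```

Emit:
servo_tool:
  plan:
    - [0, [0, -1.2, 0], [0, 0, 0]]
    - [0, [0, 0, 0], [0, 0, 0]]
    - [0, [0, 0, 2.2], [0, 0, 0]]
    - [0, [0, 0, 2.2], [0, 0, 0]]
    - [0, [0, 0, 2.2], [0, 0, 0]]
    - [0, [0, 0, 0], [0, 0, 0]]

```text
time_s: 2.98
tool_pos: [0.4614, 0.1789, 0.083]
tool_rot: [179.5, 1.2, -179.5]
force: [-0.7, -1.7, 0.1]
grip_width: 0.0004
```

```bash
python3 - <<'E'
from h import *
o=env.get_obs();print(o['tool_pos'],o['force'])
c=wsnap('w2');s=snap('scene','s2')
cv2.imwrite('pics/z2.png',np.hstack([cv2.resize(c['image'],(400,300)),cv2.resize(s['image'][130:270,235:365],(279,300),interpolation=2)]))
E
```

```text
[0.46136979 0.1788739  0.08301882] [-0.73818723 -1.74483872  0.13178072]
[0.46136979 0.1788739  0.08301882] [ 179.46647645    1.23674942 -179.50243237] [-0.73818723 -1.74483872  0.13178072]
```

View pics/z2.png

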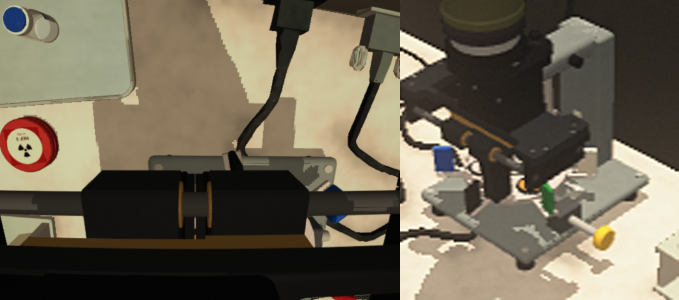

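The finger is between black and green, with black just ahead of it. Next is a small x and depth fix, then a gentle push in +y.

Emit:
servo_tool:
  plan:
    - [0, [0.7, -0.3, 0.5], [0, 0, 0]]
    - [0, [0.2, 0, 0.7], [0, 0, 0]]
    - [0, [0, 0, 0], [0, 0, 0]]
    - [0, [0, 0.5, 0], [0, 0, 0]]
    - [0, [0, 0.5, 0], [0, 0, 0]]
    - [0, [0, 0.5, 0], [0, 0, 0]]

```text
time_s: 3.58
tool_pos: [0.4589, 0.1943, 0.0813]
tool_rot: [178.9, 2.1, -179.6]
force: [-0.1, 0.5, -0.1]
grip_width: 0.0004
```

Emit:
servo_tool:
  plan:
    - [0, [0.4, 0, 1.3], [1.1, 2.1, 0]]
    - [0, [0.4, 0, 1.0], [0.5, 1, 0]]
    - [0, [0, 0, 0.3], [0, 0, 0]]

```text
time_s: 3.83
tool_pos: [0.4536, 0.1981, 0.0577]
tool_rot: [-179.6, -0.8, -179.5]
force: [1.0, -0.7, -0.0]
grip_width: 0.0005
```

Emit:
servo_tool:
  plan:
    - [0, [0, 0, -1.0], [0, -0.8, 0]]
    - [0, [0, 0, 0], [0, 0, 0]]
    - [0, [0, 0.5, 0], [0, 0, 0]]
    - [0, [0, 0.5, 0], [0, 0, 0]]

```text
time_s: 4.17
tool_pos: [0.4525, 0.208, 0.0672]
tool_rot: [-179.5, -0.0, -179.5]
force: [1.2, -0.9, -0.7]
grip_width: 0.0005
```

Emit:
servo_tool:
  plan:
    - [0, [0, 0.5, 0], [0, 0, 0]]
    - [0, [0, 0.5, 0], [0, 0, 0]]
    - [0, [0, 0.5, 0], [0, 0, 0]]

```text
time_s: 4.42
tool_pos: [0.4526, 0.2202, 0.0669]
tool_rot: [-179.2, -0.0, -179.6]
force: [0.9, -5.8, 2.5]
grip_width: 0.0005
```

```bash
python3 - <<'E'
from h import *
o=env.get_obs();print(o['tool_pos'],o['force'])
c=wsnap('w3');s=snap('scene','s3');d=snap('side','d3')
cv2.imwrite('pics/z3.png',np.hstack([cv2.resize(s['image'][130:270,235:365],(390,420),interpolation=2),cv2.resize(d['image'][190:360,190:360],(408,420),interpolation=2)]))
E
```

```text
[0.45263932 0.22022926 0.06688837] [ 0.92205855 -5.76347347  2.5379903 ]
[0.45263932 0.22022926 0.06688837] [-1.79185812e+02 -4.25582955e-02 -1.79614994e+02] [ 0.92205855 -5.76347347  2.5379903 ]
```

View pics/z3.png

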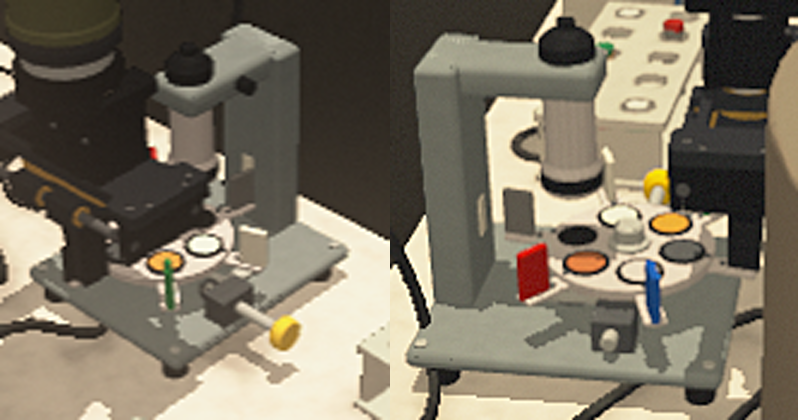

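The wheel has turned clockwise with the push: red is at side-crop (533,272), blue at (653,292), and the stand's base corners haven't moved. Next I work out the angle.

```bash
cat >> h.py <<'E'
def ang(D,name='side'):
    h=cv2.cvtColor(D['image'],cv2.COLOR_BGR2HSV)
    for n,lo,hi in [('red',(0,170,60),(7,255,255)),('blue',(105,120,60),(125,255,255)),('green',(45,120,30),(80,255,255))]:
        m=cv2.inRange(h,lo,hi); k=np.zeros_like(m); x0,y0,x1,y1=(195,245,335,345) if name=='side' else (240,180,345,250); k[y0:y1,x0:x1]=m[y0:y1,x0:x1]
        N,l,s,ce=cv2.connectedComponentsWithStats(k)
        if N<2: continue
        i=1+np.argmax(s[1:,4]); p=onz(D,*ce[i],.0745)-np.array([.528,.221,0]); print(name,n,s[i,4],p.round(4),'r',np.hypot(*p[:2]).round(4),'deg',np.degrees(np.arctan2(p[1],p[0])).round(1))
E
python3 - <<'E'
from h import *
ang(load('side0'));ang(load('d3'));ang(load('s3'),'scene')
E
```

```text
side red 183 [0.0255 0.0736 0.0745] r 0.0779 deg 70.9
side blue 191 [-0.0503  0.0582  0.0745] r 0.0769 deg 130.8
side green 121 [-0.0234 -0.0726  0.0745] r 0.0763 deg -107.8
side red 230 [0.0506 0.0609 0.0745] r 0.0792 deg 50.3
side blue 112 [-0.0259  0.0733  0.0745] r 0.0777 deg 109.5
side green 2 [-0.0466 -0.0245  0.0745] r 0.0527 deg -152.3
scene red 6 [0.0642 0.0765 0.0745] r 0.0998 deg 50.0
scene green 23 [-0.0466 -0.0551  0.0745] r 0.0722 deg -130.2
```

Emit:
servo_tool:
  plan:
    - [0, [0, 0.5, 0], [0, 0, 0]]
    - [0, [0, 0.5, 0], [0, 0, 0]]
    - [0, [0, 0.5, 0], [0, 0, 0]]
    - [0, [0, 0.5, 0], [0, 0, 0]]

```text
time_s: 4.9
tool_pos: [0.4559, 0.2352, 0.067]
tool_rot: [-178.9, 0.2, -179.9]
force: [3.0, -6.2, 1.2]
grip_width: 0.0003
```

```bash
python3 - <<'E'
from h import *
ang(snap('side','d4'))
E
```

```text
side red 243 [0.0618 0.049  0.0745] r 0.0788 deg 38.4
side blue 91 [-0.0099  0.0766  0.0745] r 0.0773 deg 97.3
```

Emit:
servo_tool:
  plan:
    - [0, [0.2, 0.5, 0], [0, 0, 0]]
    - [0, [0.1, 0.5, 0], [0, 0, 0]]
    - [0, [0.1, 0.5, 0], [0, 0, 0]]

```text
time_s: 5.2
tool_pos: [0.4549, 0.2468, 0.0667]
tool_rot: [-178.7, 0.4, 179.8]
force: [0.2, -4.7, -0.5]
grip_width: 0.0003
```

```bash
python3 - <<'E'
from h import *
ang(snap('side','d5'))
E
```

```text
side red 243 [0.0685 0.0386 0.0745] r 0.0786 deg 29.4
side blue 121 [0.0021 0.0777 0.0745] r 0.0778 deg 88.4
```

Emit:
servo_tool:
  plan:
    - [0, [0.1, 0.5, 0], [0, 0, 0]]
    - [0, [0, 0.3, 0], [0, 0, 0]]
    - [0, [0, 0, 0], [0, 0, 0]]
    - [0, [0, 0, 0], [0, 0, 0]]

```text
time_s: 5.58
tool_pos: [0.452, 0.2571, 0.0658]
tool_rot: [-178.7, 0.2, 179.9]
force: [-0.1, -2.6, 0.2]
grip_width: 0.0003
```

```bash
python3 - <<'E'
from h import *
ang(snap('side','d6'))
E
```

```text
side red 242 [0.0718 0.0324 0.0745] r 0.0788 deg 24.3
side blue 139 [0.0094 0.078  0.0745] r 0.0785 deg 83.1
```

Emit:
servo_tool:
  plan:
    - [0, [0, 0, 0], [0, 0, 0]]
    - [0, [0, 0, 0], [0, 0, 0]]
    - [0, [0, 0, 0], [0, 0, 0]]
    - [0, [0, 0, 0], [0, 0, 0]]

```text
time_s: 5.97
tool_pos: [0.4518, 0.2572, 0.0658]
tool_rot: [-178.8, 0.2, 179.9]
force: [-0.2, -3.8, 0.6]
grip_width: 0.0007
```

```bash
python3 - <<'E'
from h import *
s=snap('scene','s7');d=snap('side','d7');ang(d);ang(s,'scene')
cv2.imwrite('pics/z7.png',np.hstack([cv2.resize(s['image'][130:270,235:365],(390,420),interpolation=2),cv2.resize(d['image'][190:360,190:360],(408,420),interpolation=2)]))
E
```

```text
side red 242 [0.0718 0.0325 0.0745] r 0.0788 deg 24.3
side blue 140 [0.0094 0.0783 0.0745] r 0.0789 deg 83.2
scene red 2 [0.0502 0.0142 0.0745] r 0.0522 deg 15.7
scene green 14 [-0.0648 -0.0208  0.0745] r 0.068 deg -162.2
```

View pics/z7.png

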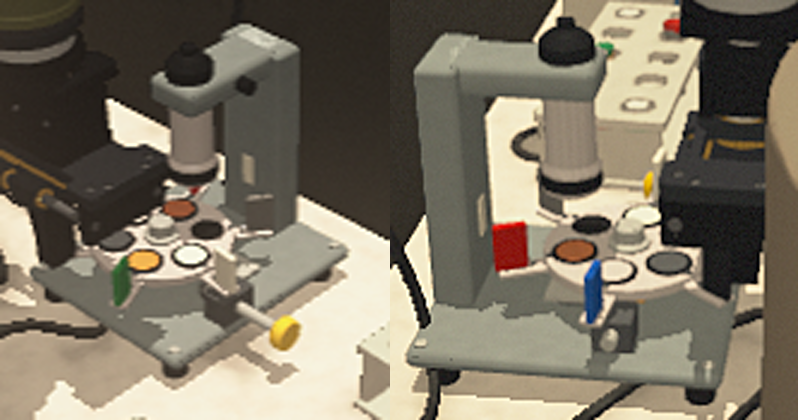

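The side view shows red at about 24° and still resting against the push, with the stand unmoved. I'll push on along the tangent.

Emit:
servo_tool:
  plan:
    - [0, [-0.4, 0.4, 0], [0, 0, 0]]
    - [0, [-0.4, 0.4, 0], [0, 0, 0]]
    - [0, [-0.3, 0.3, 0], [0, 0, 0]]
    - [0, [0, 0, 0], [0, 0, 0]]

```text
time_s: 6.4
tool_pos: [0.4629, 0.2711, 0.0659]
tool_rot: [-178.9, 0.2, 180.0]
force: [-1.1, -0.6, 0.6]
grip_width: 0.0004
```

```bash
python3 - <<'E'
from h import *
ang(snap('side','d8'))
E
```

```text
side red 236 [0.0771 0.0154 0.0745] r 0.0786 deg 11.3
side blue 194 [0.0264 0.0734 0.0745] r 0.078 deg 70.2
```

Emit:
servo_tool:
  plan:
    - [0, [0.5, -0.5, 0], [0, 0, 0]]
    - [0, [0.5, -0.5, 0], [0, 0, 0]]
    - [0, [0, 0, 0], [0, 0, 0]]
    - [0, [0, 0, 0], [0, 0, 0]]

```text
time_s: 6.78
tool_pos: [0.4519, 0.2619, 0.066]
tool_rot: [-179.0, 0.2, -180.0]
force: [0.4, -0.1, 0.7]
grip_width: 0.0004
```

```bash
python3 - <<'E'
from h import *
d=snap('side','d9');ang(d);s=snap('scene','s9')
cv2.imwrite('pics/z9.png',np.hstack([cv2.resize(s['image'][130:270,235:365],(390,420),interpolation=2),cv2.resize(d['image'][190:360,190:360],(408,420),interpolation=2)]))
E
```

```text
side red 236 [0.077  0.0155 0.0745] r 0.0786 deg 11.4
side blue 191 [0.0264 0.0731 0.0745] r 0.0777 deg 70.1
```

View pics/z9.png

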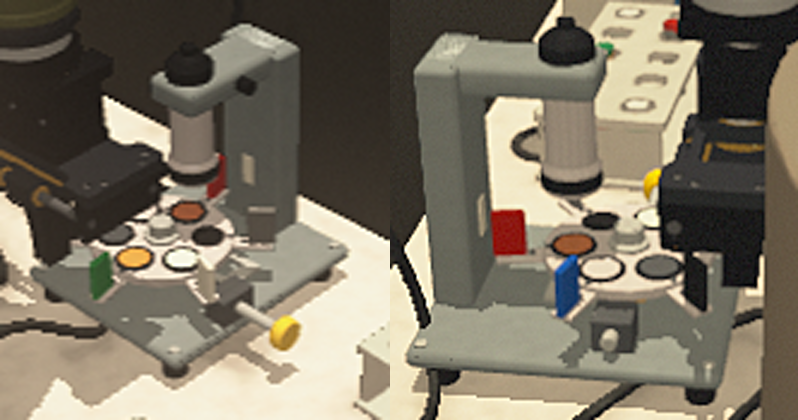

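With the finger clear, the wheel rests at about 11.4°, exactly 60° from where it started but not lined up with the detector as I measure it. I'll push a little further and watch the force.

Emit:
servo_tool:
  plan:
    - [0, [-0.6, 0.5, 0], [0, 0, 0]]
    - [0, [-0.5, 0.4, 0], [0, 0, 0]]
    - [0, [-0.3, 0.2, 0], [0, 0, 0]]
    - [0, [-0.3, 0.2, 0], [0, 0, 0]]
    - [0, [0, 0, 0], [0, 0, 0]]

```text
time_s: 7.3
tool_pos: [0.4703, 0.277, 0.0659]
tool_rot: [-179.1, 0.2, -179.9]
force: [-0.6, -0.9, 0.8]
grip_width: 0.0005
```

```bash
python3 - <<'E'
from h import *
ang(snap('side','d10'))
E
```

```text
side red 221 [0.0781 0.0069 0.0745] r 0.0784 deg 5.0
side blue 208 [0.0349 0.0706 0.0745] r 0.0787 deg 63.7
```

Emit:
servo_tool:
  plan:
    - [0, [-0.3, 0.2, 0], [0, 0, 0]]
    - [0, [-0.3, 0.1, 0], [0, 0, 0]]
    - [0, [0, 0, 0], [0, 0, 0]]
    - [0, [0.5, -0.5, 0], [0, 0, 0]]
    - [0, [0.5, -0.5, 0], [0, 0, 0]]
    - [0, [0, 0, 0], [0, 0, 0]]

```text
time_s: 7.85
tool_pos: [0.4658, 0.2689, 0.0654]
tool_rot: [-179.0, 0.1, -179.9]
force: [-0.0, 0.0, 0.2]
grip_width: 0.0002
```

```bash
python3 - <<'E'
from h import *
ang(snap('side','d11'))
E
```

```text
side red 214 [0.0782 0.0013 0.0745] r 0.0782 deg 0.9
side blue 221 [0.0396 0.0678 0.0745] r 0.0785 deg 59.7
```

Emit:
servo_tool:
  plan:
    - [0, [0.5, 0, -1], [0, 0, 0]]
    - [0, [0, 0, -4], [0, 0, 0]]
    - [0, [0, 0, -4], [0, 0, 0]]
    - [0, [0, 0, -4], [0, 0, 0]]
    - [0, [0, 0, -4], [0, 0, 0]]
    - [0, [0, -4, -4], [0, 0, 0]]
    - [0, [0, -4, -2], [0, 0, 0]]
    - [0, [2, -3, 0], [0, 0, 0]]
    - [0, [2, -3, 0], [0, 0, 0]]
    - [0, [0, 0, 0], [0, 0, 0]]
    - [0, [0, 0, 0], [0, 0, 0]]

```text
time_s: 8.82
tool_pos: [0.4169, 0.1392, 0.305]
tool_rot: [-179.4, 0.7, -179.9]
force: [0.7, 0.6, -0.0]
grip_width: 0.0005
```

```bash
python3 - <<'E'
from h import *
c=wsnap('w12');s=snap('scene','s12');d=snap('side','d12');ang(d);ang(s,'scene')
w=c['image']
cv2.imwrite('pics/z12.png',np.vstack([np.hstack([cv2.resize(s['image'][150:250,240:360],(396,330),interpolation=2),cv2.resize(d['image'][240:340,195:315],(396,330),interpolation=2)]),cv2.resize(w[140:300,150:550],(792,270)) if False else cv2.resize(w[180:280,260:500],(792,264))]))
E
```

```text
[0.41687433 0.13915634 0.3050328 ] [-179.3889388     0.73643607 -179.94167814] [ 6.97852829e-01  5.84383731e-01 -3.73261729e-04]
side red 215 [0.0783 0.0012 0.0745] r 0.0783 deg 0.9
side blue 220 [0.0396 0.0677 0.0745] r 0.0784 deg 59.7
side green 36 [-0.0683  0.0006  0.0745] r 0.0683 deg 179.5
scene red 65 [0.0782 0.0018 0.0745] r 0.0782 deg 1.3
scene blue 13 [0.0506 0.0815 0.0745] r 0.0959 deg 58.1
scene green 10 [-0.0658  0.016   0.0745] r 0.0677 deg 166.3
```

View pics/z12.png

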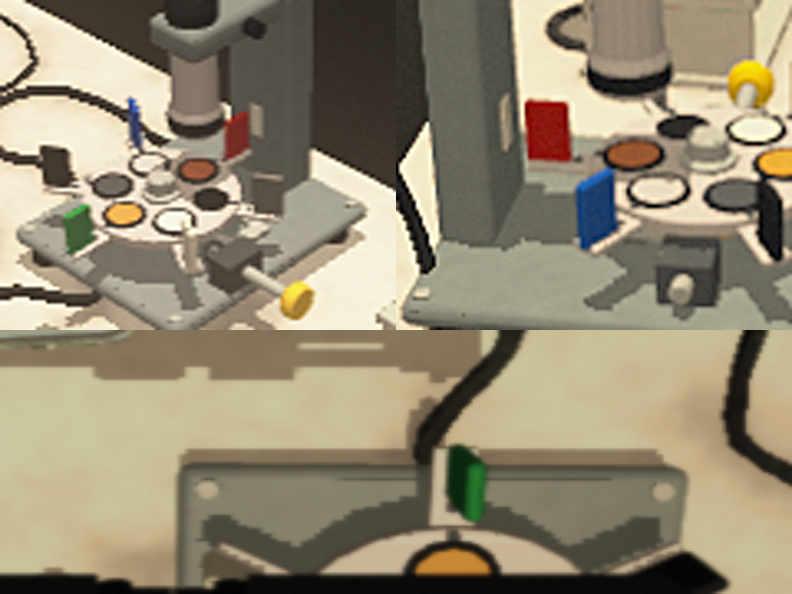

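The lower strip shows base screws at (207,489) and (663,492) and the green tab at about 180°; red now faces the column. I'll check the copper disc against the detector axis numerically.

```bash
python3 - <<'E'
from h import *
S=load('s12');D=load('d12');W=load('w12')
def tri(A,p,B,q):
    (o1,d1),(o2,d2)=ray(A,*p),ray(B,*q); t=np.linalg.lstsq(np.c_[d1,-d2],o2-o1,rcond=None)[0]; a=o1+d1*t[0];b=o2+d2*t[1]; return ((a+b)/2).round(4),np.linalg.norm(a-b).round(4)
w=lambda x,y:(260+x/3.3,180+(y-330)/2.64)
a,b=onz(W,*w(207,489),.028),onz(W,*w(663,492),.028); v=b-a; print(a,b,'yaw',np.degrees(np.arctan2(-v[0],v[1])), 'mid y',(a+b)[1]/2)
s=lambda x,y:(240+x/3.3,150+y/3.3);d=lambda x,y:(195+(x-396)/3.3,240+y/3.3)
for n,p,q in [('Cu',(198,169),(634,154)),('hub',(160,181),(709,137)),('tubeend',(196,130),(629,87)),('blue',(135,122),(597,209)),('red',(237,136),(549,131)),('white-disc S',(175,220),(755,129)),('greydisc',(112,185),(736,195)),('knob',(298,300),(749,82))]: print(n,*tri(S,s(*p),D,d(*q)))
# dark/copper centroid by colour
for c,nm,box in [(S,'S',(285,190,320,212)),(D,'D',(255,275,285,297))]:
    h=cv2.cvtColor(c['image'],cv2.COLOR_BGR2HSV);x0,y0,x1,y1=box;m=cv2.inRange(h,(3,90,60),(16,220,200));k=np.zeros_like(m);k[y0:y1,x0:x1]=m[y0:y1,x0:x1]
    N,l,st,ce=cv2.connectedComponentsWithStats(k);i=1+np.argmax(st[1:,4]);print(nm,st[i],ce[i].round(1),onz(c,*ce[i],.064).round(4))
E
```

```text
[0.46721888 0.14903053 0.028     ] [0.46785216 0.29946084 0.028     ] yaw -0.24120085969553026 mid y 0.2242456855266044
Cu [0.5648 0.2212 0.0637] 0.0013
hub [0.5277 0.2202 0.0741] 0.001
tubeend [0.5649 0.2207 0.0983] 0.0013
blue [0.5671 0.288  0.073 ] 0.001
red [0.6053 0.2207 0.0728] 0.0002
white-disc S [0.5111 0.1899 0.0637] 0.0008
greydisc [0.5106 0.2526 0.0633] 0.0006
knob [0.5288 0.0912 0.0375] 0.0003
S [294 198  11   7  56] [299.3 201. ] [0.5649 0.223  0.064 ]
D [259 282  16   9 111] [266.5 286.2] [0.5652 0.221  0.064 ]
```

Copper (0.5648, 0.2212) and detector axis (0.5649, 0.2207) agree to under 1 mm. Next is the shutter, so I check the clearances there.

```bash
python3 - <<'E'
from h import *
W=load('w1')
for n,p,z in [('pigtop',(62,232),.093),('src',(188,207),.015),('rackcorner',(160,273),.05),('rackcornerbot',(165,290),.06)]: print(n,onz(W,*p,z).round(3))
S=load('s12'); print('rackleft',onz(S,356,240,.06),onz(S,382,229,.06))
print(env.get_obs()['qpos'].round(1))
E
```

```text
pigtop [ 0.461 -0.076  0.093]
src [0.451 0.024 0.015]
rackcorner [ 0.516 -0.001  0.05 ]
rackcornerbot [0.532 0.006 0.06 ]
rackleft [0.54781775 0.03443225 0.06      ] [0.616118   0.01703757 0.06      ]
[-47.5 -10.9  21.3 104.2   4.9  85.8  63.3]
```

Emit:
servo_tool:
  plan:
    - [0, [0, 0, 0], [0, 0, -7]]
    - [0, [0, 0, 0], [0, 0, -7]]
    - [0, [0, 0, 0], [0, 0, -7]]
    - [0, [0, 0, 0], [0, 0, -7]]
    - [0, [0, 0, 0], [0, 0, -7]]
    - [0, [0, 0, 0], [0, 0, -7]]
    - [0, [0, 0, 0], [0, 0, -7]]
    - [0, [0, 0, 0], [0, 0, -7]]
    - [0, [0, 0, 0], [0, 0, -7]]
    - [0, [0, 0, 0], [0, 0, -7]]
    - [0, [0, 0, 0], [0, 0, -7]]
    - [0, [0, 0, 0], [0, 0, -7]]
    - [0, [0, 0, 0], [0, 0, -6]]
    - [0, [0, 0, 0], [0, 0, 0]]

```text
time_s: 10.13
tool_pos: [0.4173, 0.1566, 0.2949]
tool_rot: [179.9, -2.0, -87.0]
force: [0.7, -0.1, 0.5]
grip_width: 0.0005
```

Emit:
servo_tool:
  plan:
    - [0, [2.2, -2.8, 0], [0, -2, 3]]
    - [0, [2.2, -2.8, 0], [0, 0, 0]]
    - [0, [2.2, -2.8, 0], [0, 0, 0]]
    - [0, [2.2, -2.8, 0], [0, 0, 0]]
    - [0, [0, 0, 0], [0, 0, 0]]
    - [0, [0, 0, 3], [0, 0, 0]]
    - [0, [0, 0, 3], [0, 0, 0]]
    - [0, [0, 0, 3], [0, 0, 0]]
    - [0, [0, 0, 0], [0, 0, 0]]

```text
time_s: 10.88
tool_pos: [0.483, 0.1141, 0.2133]
tool_rot: [-178.6, -0.0, -90.2]
force: [-0.7, -0.6, -0.4]
grip_width: 0.0004
```

Emit:
servo_tool:
  plan:
    - [0, [2.5, -2.3, 0], [-1.4, 0, 0]]
    - [0, [2.4, -2.3, 0], [0, 0, 0]]
    - [0, [0.5, 0, 0], [0, 0, 0]]
    - [0, [0, 0, 0], [0, 0, 0]]

```text
time_s: 11.22
tool_pos: [0.4942, 0.0605, 0.2276]
tool_rot: [-177.8, -0.5, -90.8]
force: [-0.5, 0.7, 0.3]
grip_width: 0.0005
```

Emit:
servo_tool:
  plan:
    - [0, [0, -2, 0], [-2, 0, 0.8]]
    - [0, [0, -1.5, 0.5], [-1, 0, 0]]
    - [0, [0, 0, 1], [0, 0, 0]]
    - [0, [0, 0, 0], [0, 0, 0]]

```text
time_s: 11.55
tool_pos: [0.4917, 0.0623, 0.2264]
tool_rot: [-178.5, -0.3, -92.2]
force: [-0.5, 0.0, -0.7]
grip_width: 0.0003
```

```bash
python3 -c "
from h import *
o=env.get_obs();print(o['qpos'].round(1),o['effort'].round(1))"
```

```text
[-90.8 -15.7  71.  107.1  16.1  77.3 154.1] [  0.3   4.   -7.9 -31.5   0.2  -0.4   0. ]
```

Emit:
servo_tool:
  plan:
    - [0, [0, 0, -1], [0, 0, 7]]
    - [0, [0, 0, -1], [0, 0, 7]]
    - [0, [0, 0, -1], [0, 0, 7]]
    - [0, [0, 0, 0], [0, 0, 7]]
    - [0, [0, 0, 0], [0, 0, 7]]
    - [0, [0, 0, 0], [0, 0, 7]]
    - [0, [0, 0, 0], [0, 0, 7]]
    - [0, [0, 0, 0], [0, 0, 7]]
    - [0, [0, 0, 0], [0, 0, 7]]
    - [0, [0, 0, 0], [0, 0, 7]]
    - [0, [0, 0, 0], [0, 0, 7]]
    - [0, [0, 0, 0], [0, 0, 7]]
    - [0, [0, 0, 0], [0, 0, 7]]
    - [0, [0, 0, 0], [0, 0, 7]]
    - [0, [0, 0, 0], [0, 0, 7]]
    - [0, [0, 0, 0], [0, 0, 7]]
    - [0, [0, 0, 0], [0, 0, 0]]

```text
time_s: 12.97
tool_pos: [0.4835, 0.074, 0.2481]
tool_rot: [-179.5, 1.0, 153.1]
force: [-0.2, 0.4, 0.3]
grip_width: 0.0006
```

```bash
python3 -c "
from h import *
o=env.get_obs();print(o['qpos'].round(1))"
```

```text
[-69.4  -7.   53.5 105.    6.8  78.8  45.7]
```

Emit:
servo_tool:
  plan:
    - [0, [0, 0, 0], [0, 0, 7]]
    - [0, [0, 0, 0], [0, 0, 7]]
    - [0, [0, 0, 0], [0, 0, 7]]
    - [0, [0, 0, 0], [0, 0, 7]]
    - [0, [0, 0, 0], [0, 0, 7]]
    - [0, [0, 0, 0], [0, 0, 7]]
    - [0, [0, 0, 0], [0, 0, 7]]
    - [0, [0, 0, 0], [0, 0, 7]]
    - [0, [0, 0, 0], [0, 0, 7]]
    - [0, [0, 0, 0], [0, 0, 0]]

```text
time_s: 13.8
tool_pos: [0.4802, 0.0786, 0.2433]
tool_rot: [179.7, 1.2, 89.5]
force: [0.2, -1.8, -0.7]
grip_width: 0.0001
```

```bash
python3 -c "
from h import *
o=env.get_obs();print(o['qpos'].round(1))"
```

```text
[-64.   -5.6  48.3 105.3   5.5  78.6 -17.4]
```

Emit:
servo_tool:
  plan:
    - [0, [-0.7, 2.5, 0], [0, 1.2, 0]]
    - [0, [-0.7, 2.4, 0], [0, 0, 0]]
    - [0, [0, 0, 0], [0, 0, 0]]
    - [0, [0, 0, 3], [0, 0, 0]]
    - [0, [0, 0, 3], [0, 0, 0]]
    - [0, [0, 0, 3], [0, 0, 0]]
    - [0, [0, 0, 0], [0, 0, 0]]

```text
time_s: 14.38
tool_pos: [0.5306, 0.0683, 0.1498]
tool_rot: [179.7, -0.0, 92.2]
force: [-0.2, 0.5, -1.0]
grip_width: -0.0001
```

Emit:
servo_tool:
  plan:
    - [0, [-0.3, 0, 2.5], [0, 0, 2.2]]
    - [0, [0, 0, 2.5], [0, 0, 0]]
    - [0, [0, 0, 2.5], [0, 0, 0]]
    - [0, [0, 0, 0], [0, 0, 0]]

```text
time_s: 14.72
tool_pos: [0.5313, 0.0683, 0.0759]
tool_rot: [179.7, -0.1, 90.9]
force: [-0.4, -0.0, -0.3]
grip_width: 0.0001
```

Emit:
servo_tool:
  plan:
    - [0, [-0.4, -0.2, 1.3], [0, 0, 1]]
    - [0, [0, 0, 1.3], [0, 0, 0]]
    - [0, [0, 0, 1.2], [0, 0, 0]]
    - [0, [0, 0, 0], [0, 0, 0]]

```text
time_s: 15.05
tool_pos: [0.5321, 0.0663, 0.04]
tool_rot: [179.4, -0.3, 90.3]
force: [-0.9, -0.8, 0.3]
grip_width: 0.0007
```

```bash
python3 - <<'E'
from h import *
print(env.get_obs()['tool_pos'])
s=snap('scene','s13');d=snap('side','d13');ang(d)
cv2.imwrite('pics/z13.png',np.hstack([cv2.resize(s['image'][130:270,235:365],(390,420),interpolation=2),cv2.resize(d['image'][190:360,190:360],(408,420),interpolation=2)]))
E
```

```text
[0.5321267  0.06633185 0.03997074]
side red 214 [0.0782 0.0014 0.0745] r 0.0782 deg 1.0
side blue 220 [0.0396 0.0677 0.0745] r 0.0784 deg 59.7
side green 36 [-0.0683  0.0006  0.0745] r 0.0683 deg 179.5
```

View pics/z13.png

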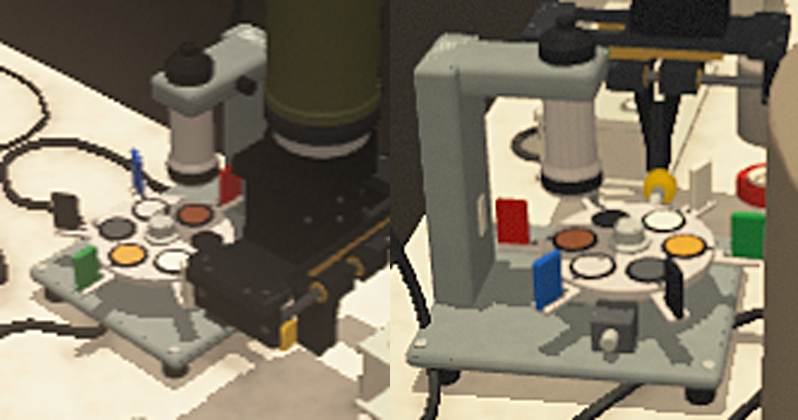

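The side view shows the finger directly behind the yellow knob (658,185), with the wheel unchanged. Now I push in.

Emit:
servo_tool:
  plan:
    - [0, [0.5, -0.2, 0], [0, 0, 0]]
    - [0, [0.5, 0, 0], [0, 0, 0]]
    - [0, [0.5, 0, 0], [0, 0, 0]]
    - [0, [0.5, 0, 0], [0, 0, 0]]
    - [0, [0.5, 0, 0], [0, 0, 0]]

```text
time_s: 15.57
tool_pos: [0.5327, 0.09, 0.0438]
tool_rot: [179.1, -0.2, 90.2]
force: [1.0, -2.7, -2.7]
grip_width: 0.0006
```

Emit:
servo_tool:
  plan:
    - [0, [0.5, 0, 0.4], [0, 0, 0]]
    - [0, [0.4, 0, 0.2], [0, 0, 0]]
    - [0, [0, 0, 0], [0, 0, 0]]

```text
time_s: 15.82
tool_pos: [0.5337, 0.1011, 0.0384]
tool_rot: [179.0, -0.2, 90.2]
force: [-0.7, -0.5, 1.2]
grip_width: 0.0003
```

Emit:
servo_tool:
  plan:
    - [0, [0.3, 0, 0.1], [0, 0, 0]]
    - [0, [0, 0, 0], [0, 0, 0]]

```text
time_s: 15.98
tool_pos: [0.5339, 0.1036, 0.0375]
tool_rot: [179.0, -0.2, 90.2]
force: [-0.2, -3.5, 0.6]
grip_width: 0.0003
```

```bash
cat >> h.py <<'E'
def knob(D):
    h=cv2.cvtColor(D['image'],cv2.COLOR_BGR2HSV);m=cv2.inRange(h,(22,150,80),(32,255,255));k=np.zeros_like(m);k[250:280,285:325]=m[250:280,285:325]
    N,l,s,ce=cv2.connectedComponentsWithStats(k)
    if N>1: i=1+np.argmax(s[1:,4]);print('knob',s[i],ce[i].round(1),onz(D,*ce[i],.038).round(4))
E
python3 - <<'E'
from h import *
knob(load('side0'));knob(load('d13'));d=snap('side','d14');knob(d);ang(d)
E
```

```text
knob [296 258  12  14  93] [302.  263.4] [0.5297 0.0861 0.038 ]
knob [296 258  13  15 110] [302.4 263.7] [0.5288 0.0872 0.038 ]
knob [293 265  14   8  77] [299.4 268.6] [0.5311 0.1068 0.038 ]
side red 217 [0.0782 0.0013 0.0745] r 0.0782 deg 1.0
side blue 221 [0.0396 0.0678 0.0745] r 0.0785 deg 59.7
side green 36 [-0.0683  0.0006  0.0745] r 0.0683 deg 179.5
```

Emit:
servo_tool:
  plan:
    - [0, [0.3, 0, 0], [0, 0, 0]]
    - [0, [0.2, 0, 0], [0, 0, 0]]
    - [0, [0, 0, 0], [0, 0, 0]]

```text
time_s: 16.28
tool_pos: [0.5339, 0.1035, 0.0374]
tool_rot: [179.0, 0.2, 90.0]
force: [0.6, -0.5, -0.9]
grip_width: 0.0001
```

Emit:
servo_tool:
  plan:
    - [0, [0.5, 0, 0], [0, 0, 0]]

```text
time_s: 16.37
tool_pos: [0.5339, 0.1041, 0.0374]
tool_rot: [179.0, 0.5, 89.9]
force: [-0.4, -19.5, 5.4]
grip_width: 0.0003
```

The stop is firm: 0.5 mm of travel at 19 N, with y at the expected 0.1035. I'll back off and lift away.

Emit:
servo_tool:
  plan:
    - [0, [-1.2, 0, 0], [0, 0, 0]]
    - [0, [-2, 0, 0], [0, 0, 0]]
    - [0, [-0.5, 0, 0], [0, 0, 0]]
    - [0, [0, 0, -3], [0, 0, 0]]
    - [0, [0, 0, -4], [0, 0, 0]]
    - [0, [0, 0, -4], [0, 0, 0]]
    - [0, [0, 0, -4], [0, 0, 0]]
    - [0, [0, 0, -4], [0, 0, 0]]
    - [0, [0, -4, -1], [0, 0, 0]]
    - [0, [0, -4, 0], [0, 0, 0]]
    - [0, [0, -4, 0], [0, 0, 0]]
    - [0, [-3, 0, 0], [0, 0, 0]]
    - [0, [-4, 0, 0], [0, 0, 0]]
    - [0, [0, 0, 0], [0, 0, 0]]

```text
time_s: 17.53
tool_pos: [0.4078, 0.0145, 0.2396]
tool_rot: [179.8, 0.7, 90.7]
force: [0.6, -0.9, 0.9]
grip_width: 0.0006
```

```bash
python3 - <<'E'
from h import *
s=snap('scene','s15');d=snap('side','d15');knob(d);ang(d);ang(s,'scene')
h=cv2.cvtColor(s['image'],cv2.COLOR_BGR2HSV)
for f in ('scene0','s12','s15'):
    i=load(f)['image'];h=cv2.cvtColor(i,cv2.COLOR_BGR2HSV);m=cv2.inRange(h,(22,150,80),(32,255,255));k=np.zeros_like(m);k[222:250,310:345]=m[222:250,310:345]
    N,l,st,ce=cv2.connectedComponentsWithStats(k)
    if N>1: j=1+np.argmax(st[1:,4]);print(f,ce[j],onz(load(f),*ce[j],.038).round(4))
# stand shift: phase correlation on column/base patches
for a,b,(x0,y0,x1,y1) in [('d12','d15',(197,195,260,345)),('side0','d15',(195,310,260,345)),('scene0','s15',(300,135,340,200)),('s12','s15',(245,215,300,258))]:
    A,B=[cv2.cvtColor(load(n)['image'],6)[y0:y1,x0:x1].astype(np.float32) for n in(a,b)];print(a,b,cv2.phaseCorrelate(A,B,cv2.createHanningWindow(A.shape[::-1],cv2.CV_32F)))
cv2.imwrite('pics/z15.png',np.hstack([cv2.resize(s['image'][130:300,220:420],(400,340),interpolation=2),cv2.resize(d['image'][190:360,190:360],(400,340),interpolation=2)]))
E
```

```text
knob [294 266  13   7  69] [299.8 268.8] [0.5304 0.1073 0.038 ]
side red 215 [0.0782 0.0014 0.0745] r 0.0782 deg 1.0
side blue 218 [0.0396 0.0677 0.0745] r 0.0784 deg 59.7
side green 36 [-0.0683  0.0006  0.0745] r 0.0683 deg 179.5
scene red 4 [ 0.058  -0.0097  0.0745] r 0.0588 deg -9.5
scene blue 3 [0.0229 0.0501 0.0745] r 0.0551 deg 65.5
scene green 12 [-0.0649  0.0155  0.0745] r 0.0668 deg 166.6
scene0 [328.83333333 237.83333333] [0.5339 0.1004 0.038 ]
s12 [328.87096774 237.87096774] [0.5339 0.1003 0.038 ]
s15 [319.96774194 232.67741935] [0.534  0.1276 0.038 ]
d12 d15 ((0.011110484192219161, -0.010718171035307478), 1.0002649823824565)
side0 d15 ((-0.023345643792495707, 0.01428832495121668), 0.9240850539487085)
scene0 s15 ((12.383119200714315, -5.350587457516156), 0.11381178696950277)
s12 s15 ((-0.008190976518701376, 0.5060461935425842), 0.9840543360180325)
```

View pics/z15.png

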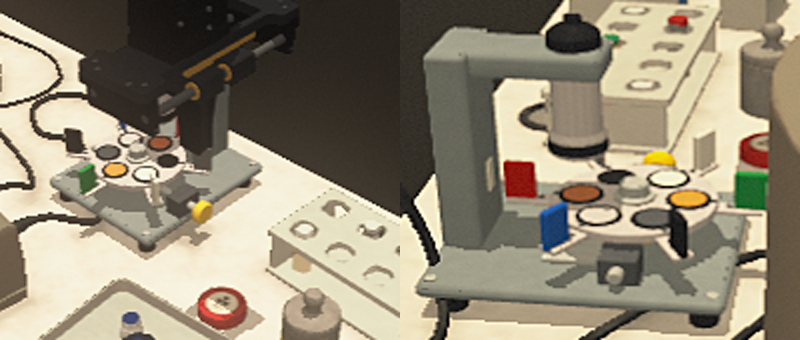

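The final view shows the knob seated against its block, 27.3 mm of travel against the 27 given. Red is at the column side and the stand shows no shift in the side view. Handing in.

```bash
python3 -c "
from cell import env
print(env.sign_off())"
```

```text
the job is handed in; nothing more can be done
None
```

I turned the wheel one step clockwise by pushing the black tab, which brought the copper disc under the detector. Only then did I push the shutter rod in to its stop. The job was handed in at about 18 s, with the arm clear of everything.

**Last checks**
- **Copper disc:** before the shutter push it measured within about 1 mm of the detector axis. The red tab was at 1° or less, and it read the same after the shutter was in.
- **Shutter:** the knob moved 27.3 mm against the 27 mm given.
- **Stand and things round it:** the side view shows no measurable shift of the stand. I made no separate measurement of the bystanders, but I kept clear of them, and those in the last picture look unmoved.

**What disagreed or is less sure**
- **The click:** I never felt a distinct one. The wheel started about 11° off a place and paused, untouched, at the same offset after the step. I pushed it the last 11° or so until it lined up, and it stayed there when released.
- **Force at the stop:** it reached about 20 N for one moment against the shutter stop, more than the gentle push I intended.
- **Stand shift in the scene camera:** one check was spoilt because the arm blocked the view. The other showed half a pixel, which I put down to shadow because the side view showed nothing.

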